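# Rivet a material sample deck in a mallet-struck setting press

## Robot

A 6-joint arm with a two-finger parallel gripper is mounted at the origin on a cart in front of the work surface, level with it; the furniture and walls round the work are solid. World frame = base frame: x ahead of the robot, y to its left, z up, the work surface at z = 0. Lengths are in m, angles in rad, forces in N, time in s.
With the tool pointing down it reaches from about 0.35 to 0.925 m from the base axis. Payload 6.4 kg.
Tool frame: the origin (TCP) lies midway between the tips of the shut fingers; the grasp point (between the pads) lies 19 mm behind it (manip.grasp_offset is the distance from the TCP to the grasp point, in m); z points along the fingers, y is the line along which they close (so a half turn about z gives the same grasp; the last joint's range is limited). The gripper opens to 85 mm and grips with 20 to 120 N. Pads are 22 mm wide; open, the fingers measure 114 mm over their backs; the gripper's body (76 mm by 85 mm) begins 54 mm behind the grasp point. The pads swing forward as they close: fully open they stand 13 mm farther back than shut.
Start: joints at [-1.337, 0.245, 1.558, -0, 1.339, -0.174], TCP at [0.258, -0.597, 0.231] pointing down, gripper open.
Joint ranges: [-3.13, 3.13], [-1.02, 2.26], [0.13, 2.54], [-0.95, 4.09], [0.21, 2.88], [-2.74, 2.74]. Speed limits (rad/s): [2.57, 2.57, 3.14, 3.14, 3.14, 3.14].

## Interface

Orientations are given as a unit quaternion [w, x, y, z].
In Python, from station import manip, viewer, job gives the robot as it stands.
- The arm moves only by the tool carry_out, never from a script. Its argument "rows" is a list of rows, each a list of 3 entries, a list of its own where there are three numbers: the shift along the tool's x, y, z in m, then the turn, a rotation vector about the tool's x, y, z in degrees, then the opening, from 0 (shut) to 1 (fully open). A call has 1 to 12 rows; each row is the pose to reach, as a shift and turn from the pose commanded when the call began, along the tool's axes at that moment; what a row does not reach only later rows make up. A row lasts 1/8 s, in which the tool goes at most 62.5 mm and 10.7 degrees, less where a joint would pass 70% of its speed; a pose out of reach is approached as far as the arm can. A call with a gripper value outside its range is refused whole. The fingers move at their own pace and stop on an object; the grip force is fixed at half the most. Time passes only in rows, so rows that repeat a pose let the fingers close. It gives the time, the measured TCP pose, the force, the opening and the grip force at its end, in the units of the state.
- manip.sense(): the state, without advancing time (a new reading comes with each control period).
- viewer.capture(name): name is "scene" or "side" or "wrist"; returns the picture (384x512x3 uint8, red, green, blue); there is no depth.
- viewer.camera_params(name): a dict with "camera_matrix" (3x3 intrinsics, pixels), "k1" (the pictures are not rectified: a ray, as slopes to the right and down, at radius r is drawn at 1 + k1 r^2 times it, then the intrinsics apply), "world_to_cam" (4x4, takes a point from world to camera coordinates); the wrist camera has in their place "T_tool_cam" (4x4, takes a point from camera to tool coordinates, whose origin is the TCP and whose axes are the flange's). Camera axes: x right, y up, looking along -z (the intrinsics and any distortion apply to the point x, -y, -z); pixel columns grow to the right and rows downward; lengths in m; the calibration is good to about 2 mm. A picture is of the moment at which its call begins: read the wrist's pose just before it. camera_params takes no time and is no camera call.
- job.hand_in(): hands the job in; it is judged then, once.
The state is a dict: "time_s": time; "q": joint angles; "joint_velocities": joint speeds; "joint_torque": joint torques, N m; "tcp_pos": TCP position; "tcp_rot": TCP orientation; "wrist_force": force on the tool from outside, world axes, zero at the start; "moment": the same for the moment, N m; "width": finger opening in m; "grasp_force": force on a finger pad.
Only numpy, scipy, OpenCV 4.12 (cv2) and the standard library are available. Lean on these libraries where they do the work, as an engineer would, in place of code of your own. Each camera call takes 0.05 s, during which the arm holds its last target. There are 200 camera calls.

## Task

Bind the walnut-topped sample deck from the tray: push it, raised rivet first, all the way into the setting press so that the rivet stands under the plunger, and let go. Lift the mallet out of its block by the head, stand it on its face on the bare desk, take it again by the handle and strike the sprung plunger down with a brisk blow or two so that the rivet is driven home. Then stand the mallet on its face on the desk again and lay the deck flat in its free place in the tray, beside the finished deck, leaving everything else where it is.

Things in the scene. Friction and masses are not known exactly. Their poses are not given: they have to be found in the camera images.
- deck_center (a point): Loose sample deck to be bound: a rigid stack of laminate strips 160 x 50 x 16 mm with a dark walnut top, 0.19 kg, lying flat in the tray with 25 mm or more free on either long side. The point is its centre (8 mm above its underside); x runs along its length towards the rivet end, y across its 50 mm width, z up. The rivet stands 64 mm from the centre along +x, the rivet end is 80 mm from the centre.
- rivet_top (a point): Top of the brass rivet cap of the walnut deck (cap 14 mm across, 2.5 mm thick). At the start the cap's underside stands 5 mm above the deck's top, so its top is 23.5 mm above the deck's underside.
- rivet (a joint): How far the rivet is driven into the deck, m: 0 = standing proud, 0.005 = home, cap tight on the deck's top. It stays where it is driven; about 6 N move it.
- done_deck: Finished deck, same size, white top, its rivet already home: lies in the other place in the tray; leave it. Origin at the centre of its underside, x along its length.
- tray: Dark tray, fixed, 205 (x) x 285 (y) x 24 mm; origin at the centre of its underside, floor 6 mm above it, rim 24 mm high. Its two deck places are at y = +55 mm and y = -55 mm (x = 0, deck length along x); which one is free once the walnut deck is taken changes from run to run.
- press: Setting press, fixed: green C-frame, origin on the desk below the plunger's axis, throat open to -x. Base 92 mm wide, x = -75 to +85 mm. A stop at x = +17 mm meets the deck's rivet end (rivet then under the plunger within 1.5 mm). Arm and boss reach from x = -22 mm back to the column at x = +77 mm, underside 57 mm, top 103 mm above the desk. An inserted deck's tail stands out past the bed.
- press_mouth (a point): Middle of the throat's mouth, on the bed: the steel bed is 10 mm above the desk and runs from x = -75 mm of the press to the stop; on it two rails 54 mm apart and 22 mm high (from the desk), flared to about 69 mm here at x = -71 mm. Axes as the press: +x leads in.
- plunger_top (a point): Centre of the top of the plunger's dark strike cap (30 mm across), 136 mm above the desk at rest; the plunger moves straight down. Its die (18 mm across) is then 45 mm above the desk, 11.5 mm above the raised rivet of a deck on the bed; with the rivet home the cap top is 119.5 mm above the desk.
- striker (a joint): Travel of the sprung plunger, m: 0 = up, range to 0.020; 0.0115 touches the raised rivet, 0.0165 has it home. A spring lifts it: 6 N at the start, 13 N at the bottom (with the rivet about 19 N); a blow counts as brisk when the plunger goes down faster than 0.05 m/s.
- mallet: The whole mallet (head and handle), 0.4 kg, balance point about 9 mm from the head's axis towards the handle. Origin at the centre of the head's lower face.
- mallet_head (a point): Centre of the mallet's head: an upright cylinder 90 mm tall, white nylon faces 44 mm across at both ends, aluminium between (38 mm). z is up along the head, the handle runs along -x from it. Stands by itself on its 44 mm face (centre then 45 mm above the desk). In the block the centre is 49 mm above the desk and the top of the head stands 32 mm above the block's top, which is 62 mm high.
- mallet_handle: The mallet's handle as a solid: wood, 22 mm wide, 26 mm tall, its axis at mid height of the head, from 17 to 150 mm from the head's axis. Origin is the mallet's origin.
- handle_mid (a point): Point on the handle's axis 70 mm from the head's axis. While the mallet lies in the block the handle is sunk flush in a groove, so that only the head can be grasped.
- tool_block: Beech block, fixed, 206 (x) x 92 (y) x 62 mm, origin at the centre of its underside; the head's well is at x = +65 mm, the handle groove runs from it to -x. Three small steel dies stand up to 20 mm above it at y = +31 mm, x = -80 to -28 mm.
- well (a point): Centre of the floor of the block's head well (4 mm above the desk, 52 mm square).
- cup: White coffee cup, bystander, about 83 x 110 x 55 mm; leave it.
- tape_roll: Roll of masking tape lying flat, bystander, 74 mm across, 19 mm high; leave it.

How it is judged:
By the outcome, as a careful person would: the job done as asked, in the order asked, and still so for the second after the job is handed in, with the robot touching nothing.
It also fails if it takes over 72 s, if anything falls off the work surface, if the arm or the gripper's body presses on something with over 40 N, if the wrist force passes 120 N, or if a joint passes its speed limit or range.

## Working session

There is one attempt and no reset: what is moved stays moved. The work goes in short steps, Python scripts to look and compute and a tool call to move; the robot and the scene stay as the last step left them, time stands still between calls to the robot, and variables do not carry over. Pictures are saved under pics/ and viewed, at most 10 in all, crops included, and the job is handed in when it is done.

Besides the shell and the picture viewer there is one more tool, called after "Request:" in YAML: its name, and indented under it one key for each argument. carry_out: Moves the arm, as the interface text tells. Its arguments: {"type":"object","properties":{"rows":{"type":"array"}},"required":["rows"]}

```bash
ls; mkdir -p pics
cat > h.py <<'E'
import numpy as np, cv2
from scipy.spatial.transform import Rotation as R
from station import manip, viewer, job
def tool():
    s=manip.sense(); q=np.array(s['tcp_rot']); T=np.eye(4)
    T[:3,:3]=R.from_quat([q[1],q[2],q[3],q[0]]).as_matrix(); T[:3,3]=s['tcp_pos']; return T,s
def cam(name,T=None):
    p=viewer.camera_params(name)
    W=T@np.array(p['T_tool_cam']) if name=='wrist' else np.linalg.inv(np.array(p['world_to_cam']))
    return np.array(p['camera_matrix']),p['k1'],W
def ray(c,uv):
    K,k1,W=c; d=np.linalg.inv(K)@[uv[0],uv[1],1]; xy=d[:2]/d[2]; u=xy.copy()
    for _ in range(20): u=xy/(1+k1*(u@u))
    return W[:3,3],W[:3,:3]@np.array([u[0],-u[1],-1])
def onz(c,uv,z):
    o,d=ray(c,uv); return o+d*(z-o[2])/d[2]
def proj(c,P):
    K,k1,W=c; p=W[:3,:3].T@(np.asarray(P)-W[:3,3]); u=np.array([p[0],-p[1]])/-p[2]; u=u*(1+k1*(u@u))
    return (K@[u[0],u[1],1])[:2]
def shot(name,f):
    T,s=tool(); im=viewer.capture(name); cv2.imwrite('pics/'+f,im[:,:,::-1]); np.save('pics/'+f+'.npy',T); return im,T
E
python3 - <<'E'
from h import *
a,_=shot('scene','s0.png'); b,_=shot('side','d0.png')
T,s=tool(); print(s['time_s'],s['tcp_pos'],s['tcp_rot'],s['width'],T[:3,:3].round(3),manip.grasp_offset)
cv2.imwrite('pics/both0.png',cv2.resize(np.hstack([a,b])[:,:,::-1],(800,300)))
for n in('scene','side'):
    print(cam(n))
print(viewer.camera_params('wrist'))
E
```

```text
pics
0.1 [ 0.25766999 -0.59619926  0.23029483] [-8.72009570e-04  9.79282376e-01  2.02497573e-01 -2.03599975e-05] 0.08516689510770277 [[ 0.918  0.397 -0.   ]
 [ 0.397 -0.918  0.002]
 [ 0.    -0.002 -1.   ]] 0.0187
(array([[416.06917865,   0.        , 255.37876652],
       [  0.        , 416.06917865, 190.26490002],
       [  0.        ,   0.        ,   1.        ]]), -0.13016380344508935, array([[ 0.69832758,  0.35907632, -0.61919528, -0.18028793],
       [-0.71577646,  0.35228957, -0.60295615, -0.79933581],
       [ 0.00162876,  0.86426631,  0.5030319 ,  0.74562318],
       [ 0.        ,  0.        ,  0.        ,  1.        ]]))
(array([[483.66576241,   0.        , 256.56631962],
       [  0.        , 483.66576241, 194.78503893],
       [  0.        ,   0.        ,   1.        ]]), -0.20249536492459147, array([[ 0.99434186, -0.08858386,  0.05862742,  0.68821499],
       [ 0.10579819,  0.77627127, -0.62145769, -0.85638053],
       [ 0.00954034,  0.62414407,  0.78125103,  1.1455364 ],
       [ 0.        ,  0.        ,  0.        ,  1.        ]]))
{'camera_matrix': array([[332.21684997,   0.        , 256.3483503 ],
       [  0.        , 332.21684997, 194.75800151],
       [  0.        ,   0.        ,   1.        ]]), 'k1': -0.03845964281156114, 'T_tool_cam': array([[-7.40651165e-04,  9.63106357e-01,  2.69120042e-01,
         6.90865889e-02],
       [ 9.99999507e-01,  8.91445523e-04, -4.38116943e-04,
         2.26531150e-04],
       [-6.61859070e-04,  2.69119585e-01, -9.63106542e-01,
        -1.42886996e-01],
       [ 0.00000000e+00,  0.00000000e+00,  0.00000000e+00,
         1.00000000e+00]])}
```

View pics/s0.png

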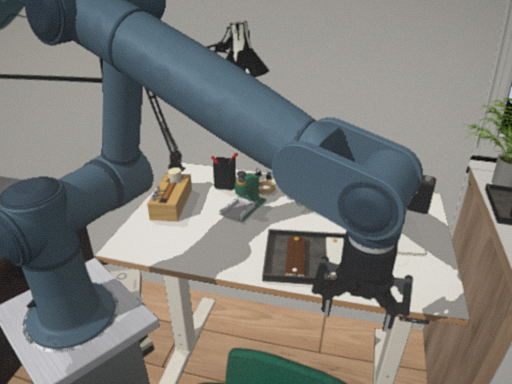

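View pics/d0.png

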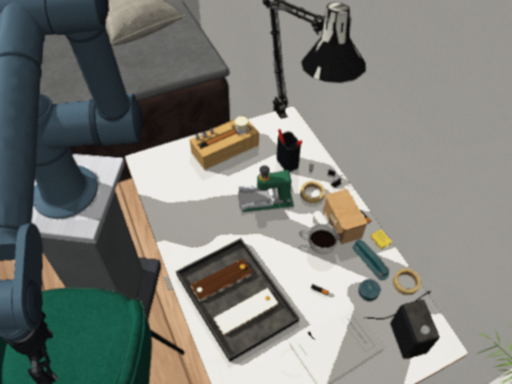

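Run:
```python
from h import *
b=cv2.imread('pics/d0.png'); a=cv2.imread('pics/s0.png')
x=cv2.resize(b[235:365,170:305],None,fx=3,fy=3,interpolation=3)
y=cv2.resize(b[110:220,180:345],None,fx=2.4,fy=2.4,interpolation=3)
c=np.zeros((600,800,3),np.uint8); c[:390,:405]=x; c[:264,405:801]=y[:,:395]
z=cv2.resize(a[160:230,140:290],None,fx=2.6,fy=2.6,interpolation=3); c[400:400+182,405:405+390]=z
cv2.imwrite('pics/crop0.png',c)
C=cam('side')
for n,uv,zz in [('tray1',(177,272),.024),('tray2',(240,241),.024),('tray3',(298,317),.024),('tray4',(235,356),.024),('w1',(193,290),.022),('w2',(252,268),.022),('cup plunger',(264,171),.136),('head top',(241,122),.094)]: print(n,onz(C,uv,zz).round(3))
```

```text
tray1 [ 0.422 -0.249  0.024]
tray2 [ 0.576 -0.132  0.024]
tray3 [ 0.749 -0.342  0.024]
tray4 [ 0.605 -0.46   0.024]
w1 [ 0.474 -0.295  0.022]
w2 [ 0.618 -0.212  0.022]
cup plunger [0.624 0.033 0.136]
head top [0.529 0.269 0.094]
```

View pics/crop0.png

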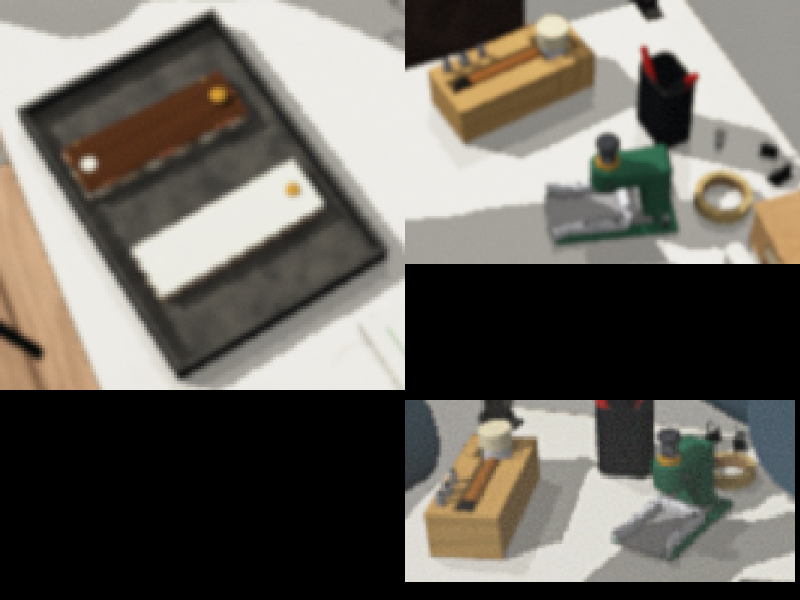

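Request:
carry_out:
  rows:
    - [[0,0,-0.07],[0,0,0],1]
    - [[0.45,-0.21,-0.07],[0,0,-10],1]
    - [[0.45,-0.21,-0.07],[0,0,-10],1]
    - [[0.45,-0.21,-0.07],[0,0,-10],1]
    - [[0.45,-0.21,-0.07],[0,0,-10],1]
    - [[0.45,-0.21,-0.07],[0,0,-10],1]
    - [[0.45,-0.21,-0.07],[0,0,-10],1]
    - [[0.45,-0.21,-0.07],[0,0,-10],1]
    - [[0.45,-0.21,-0.07],[0,0,-10],1]
    - [[0.45,-0.21,-0.07],[0,0,-10],1]
    - [[0.45,-0.21,-0.07],[0,0,-10],1]
    - [[0.45,-0.21,-0.07],[0,0,-10],1]

```text
time_s: 1.6
tcp_pos: [0.5869, -0.2265, 0.301]
tcp_rot: [-0.0, 0.958, 0.286, -0.0]
wrist_force: [-0.0, -0.7, -0.7]
width: 0.085
grasp_force: 0.0
```

Run:
```python
from h import *
im,T=shot('wrist','w1.png'); print(T[:3].round(3), tool()[1]['time_s'])
C=cam('wrist',T); hsv=cv2.cvtColor(im,cv2.COLOR_RGB2HSV)
def rect(m,z,name):
    cs,_=cv2.findContours(m,cv2.RETR_EXTERNAL,cv2.CHAIN_APPROX_NONE)
    for c in sorted(cs,key=cv2.contourArea)[::-1][:2]:
        if cv2.contourArea(c)<300: continue
        p=np.array([onz(C,q[0],z)[:2] for q in c],np.float32)*1000
        r=cv2.minAreaRect(p); print(name,np.round(r[0]),np.round(r[1]),round(r[2],1),cv2.boundingRect(c))
h,s,v=[hsv[...,i].astype(int) for i in range(3)]
w=((h<14)&(s>110)&(v<170)).astype(np.uint8); w=cv2.morphologyEx(w,cv2.MORPH_CLOSE,np.ones((9,9)))
rect(w,.022,'walnut')
g=(v>150)&(s<60)
rect(g.astype(np.uint8),.022,'white')
d=((v<75)).astype(np.uint8); rect(d,.024,'dark')
```

```text
[[ 0.836  0.548 -0.001  0.587]
 [ 0.548 -0.836  0.    -0.227]
 [-0.    -0.    -1.     0.301]] 1.65
walnut [ 538. -256.] [169.  49.] 37.2 (230, 136, 46, 124)
white [ 616. -273.] [375. 638.] 33.6 (38, 0, 474, 286)
white [ 616. -336.] [159.  51.] 38.0 (316, 122, 42, 121)
dark [ 463. -306.] [441. 835.] 33.2 (0, 99, 512, 285)
dark [614.  -9.] [91. 12.] 13.1 (104, 0, 24, 79)
```

View pics/w1.png

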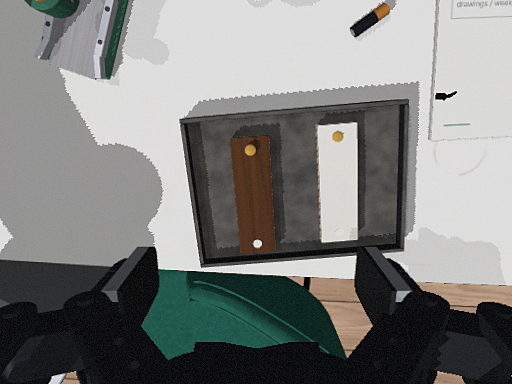

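Run:
```python
from h import *
T=np.load('pics/w1.png.npy'); C=cam('wrist',T); im=cv2.imread('pics/w1.png')
hsv=cv2.cvtColor(im,cv2.COLOR_BGR2HSV); h,s,v=[hsv[...,i].astype(int) for i in range(3)]
m=((h>14)&(h<28)&(s>120)&(v>120)).astype(np.uint8)
n,l,st,ce=cv2.connectedComponentsWithStats(m)
riv=[]
for i in range(1,n):
    if 30<st[i,4]<400: print('brass',ce[i],st[i,4],onz(C,ce[i],.0295).round(4),onz(C,ce[i],.0245).round(4))
for n,uv,z in [('dot',(257.5,244),.022),('wFL',(231.5,139),.022),('wFR',(270.5,136.5),.022),('wBL',(240.5,252),.022),('wBR',(275.5,250.5),.022)]: print(n,onz(C,uv,z).round(4))
t=np.array([onz(C,uv,.024)[:2] for uv in [(181,120),(408,100),(403,249),(204,266)]]); print(t.round(3),t.mean(0))
for a,b in[(3,0),(2,1),(0,1),(3,2)]: d=t[b]-t[a]; print(np.hypot(*d).round(3),np.degrees(np.arctan2(d[1],d[0])).round(1))
```

```text
brass [383.13461538   9.67307692] 52 [ 0.81   -0.2535  0.0295] [ 0.812  -0.2543  0.0245]
brass [337.37974684 135.94936709] 79 [ 0.6661 -0.2952  0.0295] [ 0.6664 -0.2964  0.0245]
brass [249.75257732 149.82474227] 97 [ 0.5921 -0.2138  0.0295] [ 0.5915 -0.2141  0.0245]
dot [ 0.4881 -0.2937  0.022 ]
wFL [ 0.59   -0.1876  0.022 ]
wFR [ 0.6196 -0.227   0.022 ]
wBL [ 0.4651 -0.2806  0.022 ]
wBR [ 0.4936 -0.3199  0.022 ]
[[ 0.576 -0.123]
 [ 0.75  -0.343]
 [ 0.593 -0.467]
 [ 0.42  -0.249]] [ 0.58453632 -0.29532786]
0.201 39.0
0.2 38.2
0.281 -51.7
0.278 -51.5
```

Request:
carry_out:
  rows:
    - [[-0.103,0,0],[0,0,-3.5],0.72]
    - [[-0.103,0,0.12],[0,0,-3.5],0.72]
    - [[-0.103,0,0.24],[0,0,-3.5],0.72]
    - [[-0.103,0,0.24],[0,0,-3.5],0.72]
    - [[-0.103,0,0.24],[0,0,-3.5],0.72]
    - [[-0.103,0,0.24],[0,0,-3.5],0.72]
    - [[-0.103,0,0.24],[0,0,-3.5],0.72]
    - [[-0.103,0,0.24],[0,0,-3.5],0.72]

```text
time_s: 2.65
tcp_pos: [0.5036, -0.2838, 0.0648]
tcp_rot: [0.003, 0.949, 0.316, 0.002]
wrist_force: [-0.0, -0.3, 0.5]
width: 0.0616
grasp_force: 0.0
```

Run:
```python
from h import *
im,T=shot('wrist','w2.png'); s=tool()[1]; print(T[:3].round(4),s['wrist_force'],s['width'],s['time_s'])
```

```text
[[ 0.8001  0.5999  0.0048  0.5036]
 [ 0.5999 -0.8001 -0.0041 -0.2838]
 [ 0.0014  0.0061 -1.      0.0648]] [-0.277006   -0.1180712  -0.24995426] 0.06153767461811315 2.7
```

View pics/w2.png

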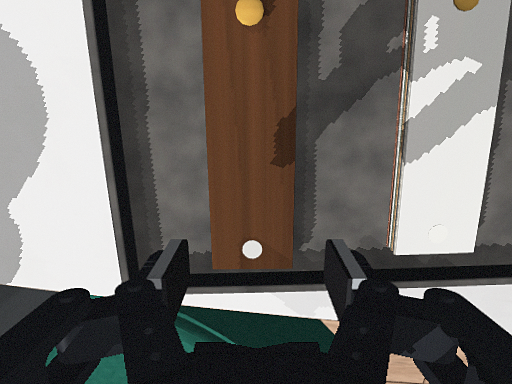

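Request:
carry_out:
  rows:
    - [[0,0,0.03],[0,0,0],0.72]
    - [[0,0,0.045],[0,0,0],0.72]
    - [[0,0,0.052],[0,0,0],0.72]
    - [[0,0,0.057],[0,0,0],0.72]
    - [[0,0,0.057],[0,0,0],0.72]

```text
time_s: 3.32
tcp_pos: [0.5018, -0.2822, 0.0045]
tcp_rot: [0.0, 0.949, 0.316, 0.0]
wrist_force: [-0.5, 0.1, 0.1]
width: 0.0616
grasp_force: 0.0
```

Request:
carry_out:
  rows:
    - [[0,0,0],[0,0,0],0.5]
    - [[0,0,0],[0,0,0],0.4]
    - [[0,0,0],[0,0,0],0.4]
    - [[0,0,0],[0,0,0],0.4]
    - [[0,0,-0.01],[0,0,0],0.4]
    - [[0,0,-0.04],[0,0,0],0.4]
    - [[0,0,-0.1],[0,0,0],0.4]
    - [[0,0,-0.16],[0,0,0],0.4]
    - [[0,0,-0.16],[0,0,0],0.4]
    - [[0,0,-0.16],[0,0,0],0.4]

```text
time_s: 4.58
tcp_pos: [0.5008, -0.2815, 0.1633]
tcp_rot: [-0.001, 0.949, 0.316, -0.001]
wrist_force: [-1.2, 0.3, -3.8]
width: 0.0487
grasp_force: 63.0
```

Run:
```python
from h import *
C=cam('side')
f=lambda x,y:(180+(x-405)/2.4,110+y/2.4)
for n,uv,z in [('capTop',f(609,141),.136),('bedL',f(547,185),.022),('bedR',f(555,240),.0),('baseFarR',f(677,230),0),('head',f(553,25),.094),('blkA',f(464,142),0),('blkB',f(594,90),0),('blkC',f(430,71),.062)]: print(n,onz(C,uv,z).round(3))
```

```text
capTop [0.626 0.042 0.136]
bedL [0.549 0.061 0.022]
bedR [ 0.567 -0.007  0.   ]
baseFarR [0.716 0.025 0.   ]
head [0.53  0.277 0.094]
blkA [0.427 0.14  0.   ]
blkB [0.588 0.254 0.   ]
blkC [0.375 0.205 0.062]
```

Request:
carry_out:
  rows:
    - [[0.18,-0.104,-0.04],[0,0,25],0.4]
    - [[0.18,-0.104,-0.04],[0,0,25],0.4]
    - [[0.18,-0.104,-0.04],[0,0,25],0.4]
    - [[0.18,-0.104,-0.04],[0,0,25],0.4]
    - [[0.18,-0.104,-0.04],[0,0,25],0.4]
    - [[0.18,-0.104,-0.04],[0,0,25],0.4]
    - [[0.18,-0.104,-0.04],[0,0,25],0.4]

```text
time_s: 5.45
tcp_pos: [0.5822, -0.0917, 0.2029]
tcp_rot: [-0.0, 0.995, 0.103, -0.001]
wrist_force: [0.8, -0.5, -2.0]
width: 0.0486
grasp_force: 63.1
```

Run:
```python
from h import *
im,T=shot('wrist','w3.png'); s=tool()[1]; print(T[:3].round(4),s['wrist_force'],s['width'],s['time_s'])
```

```text
[[ 9.790e-01  2.041e-01 -2.400e-03  5.822e-01]
 [ 2.041e-01 -9.790e-01  7.000e-04 -9.170e-02]
 [-2.300e-03 -1.200e-03 -1.000e+00  2.029e-01]] [ 0.11014093 -0.42506354 -2.52048942] 0.04880731239860728 5.5
```

View pics/w3.png

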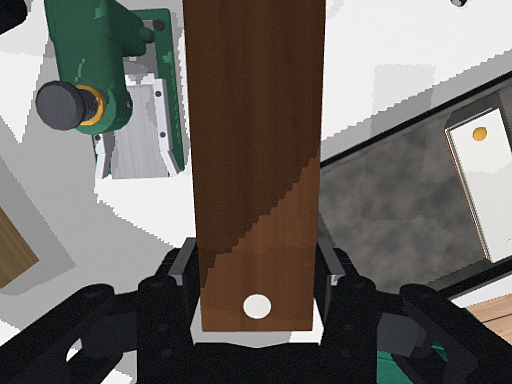

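Run:
```python
from h import *
im=cv2.imread('pics/w3.png')
cv2.imwrite('pics/crop3.png',cv2.resize(im[60:200,30:200],None,fx=4.25,fy=4.25,interpolation=3))
```

```text
(no output)
```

View pics/crop3.png

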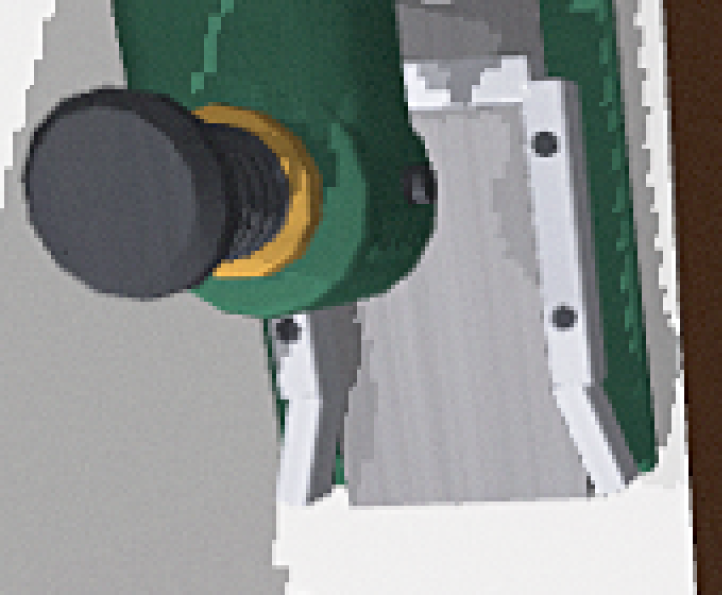

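Run:
```python
from h import *
T=np.load('pics/w3.png.npy'); C=cam('wrist',T)
f=lambda x,y:(30+x/4.25-.4,60+y/4.25-.4)
P={}
for n,uv,z in [('sR1',(545,144),.022),('sR2',(565,317),.022),('sL',(288,329),.022),('kL',(318,397),.022),('kR',(553,388),.022),('eL',(308,500),.022),('eR',(597,490),.022),('rTop',(526,85),.022),('baseR',(655,465),.008),('bedL',(350,503),.010),('bedR',(590,496),.010),('cap',(113,192),.136)]:
    P[n]=onz(C,f(*uv),z)[:2]; print(n,P[n].round(4))
ang=lambda a,b:np.degrees(np.arctan2(*(P[b]-P[a])[::-1])).round(1)
print('yaw',ang('sR2','sR1'),ang('kR','rTop'),'perp',ang('sR2','sL')-90,ang('kR','kL')-90,ang('eR','eL')-90)
for a,b in(('sL','sR2'),('kL','kR'),('eL','eR')): print(((P[a]+P[b])/2).round(4),np.hypot(*(P[a]-P[b])).round(4))
m1=(P['eL']+P['eR'])/2; print('centre line yaw', np.degrees(np.arctan2(*(P['cap']-m1)[::-1])), np.hypot(*(P['cap']-m1)))
# deck in hand: tail dot, edges
hsv=cv2.cvtColor(cv2.imread('pics/w3.png'),cv2.COLOR_BGR2HSV); h,s,v=[hsv[...,i].astype(int) for i in range(3)]
m=(h<14)&(s>90)&(v>25); 
for r in (60,150,200,230): 
    c=np.where(m[r,180:340])[0]+180; print(r,c.min(),c.max())
    print([ (np.linalg.inv(T)@np.r_[onz(C,(u,r),T[2,3]+.014),1])[:2].round(4) for u in (c.min(),c.max()+1)])
for uv in [(257,306),(202,331),(313,331)]: print((np.linalg.inv(T)@np.r_[onz(C,uv,T[2,3]+.017),1])[:2].round(4))
```

```text
sR1 [0.6388 0.0144]
sR2 [0.6021 0.005 ]
sL [0.5867 0.0674]
kL [0.5724 0.0592]
kR [0.5854 0.0056]
eL [0.5473 0.0595]
eR [ 0.5636 -0.0076]
rTop [0.6503 0.0202]
baseR [ 0.5689 -0.0177]
bedL [0.5448 0.0543]
bedR [ 0.5586 -0.0036]
cap [0.6239 0.0435]
yaw 14.4 12.6 perp 13.900000000000006 13.700000000000003 13.599999999999994
[0.5944 0.0362] 0.0643
[0.5789 0.0324] 0.0552
[0.5555 0.0259] 0.0691
centre line yaw 14.3655127533727 0.07062768310439711
60 186 323
[array([ 0.0841, -0.0255]), array([0.0841, 0.0247])]
150 191 319
[array([ 0.0512, -0.0253]), array([0.0512, 0.0248])]
200 194 317
[array([ 0.0309, -0.0252]), array([0.0309, 0.025 ])]
230 196 316
[array([ 0.0179, -0.025 ]), array([0.0179, 0.0253])]
[-0.0164  0.0003]
[-0.0295 -0.0243]
[-0.0295  0.0254]
```

Request:
carry_out:
  rows:
    - [[-0.151,-0.115,0],[0,0,-2.1],0.4]
    - [[-0.151,-0.115,0],[0,0,-2.1],0.4]
    - [[-0.151,-0.115,0],[0,0,-2.1],0.4]
    - [[-0.151,-0.115,0],[0,0,-2.1],0.4]
    - [[-0.151,-0.115,0.06],[0,0,-2.1],0.4]
    - [[-0.151,-0.115,0.12],[0,0,-2.1],0.4]
    - [[-0.151,-0.115,0.17],[0,0,-2.1],0.4]
    - [[-0.151,-0.115,0.185],[0,0,-2.1],0.4]
    - [[-0.151,-0.115,0.19],[0,0,-2.1],0.4]
    - [[-0.151,-0.115,0.19],[0,0,-2.1],0.4]
    - [[-0.151,-0.115,0.19],[0,0,-2.1],0.4]

```text
time_s: 6.88
tcp_pos: [0.4131, -0.0099, 0.0154]
tcp_rot: [0.001, 0.993, 0.121, 0.001]
wrist_force: [0.1, -0.5, -1.5]
width: 0.0487
grasp_force: 63.1
```

Run:
```python
from h import *
im,T=shot('wrist','w4.png'); s=tool()[1]; print(T[:3].round(4),s['wrist_force'],s['time_s'])
y=np.radians(13.9); d=np.array([np.cos(y),np.sin(y)]); O=np.array([.6242,.0432])
for tx in (-.1135,):
    G=O+tx*d-T[:2,3]; print('shift',(T[:2,:2].T@G).round(4),'yaw err',13.9-np.degrees(np.arctan2(T[1,0],T[0,0])))
C=cam('wrist',T)
for x,yy,z in [(-.071,.0345,.022),(-.071,-.0345,.022),(-.047,.027,.022),(-.047,-.027,.022)]:
    P=O+x*d+yy*np.array([-d[1],d[0]]); q=proj(C,[*P,z]); print(q.round(0)); cv2.circle(im,tuple(int(a) for a in q),3,(255,0,0),1)
cv2.imwrite('pics/w4b.png',im[:,:,::-1])
```

```text
[[ 9.705e-01  2.411e-01  2.600e-03  4.131e-01]
 [ 2.411e-01 -9.705e-01 -8.000e-04 -9.900e-03]
 [ 2.300e-03  1.400e-03 -1.000e+00  1.540e-02]] [ 0.1990356  -0.63123987 -2.76357856] 6.925
shift [ 0.1042 -0.0008] yaw err -0.051821485814803836
[ 155. -126.]
[ 353. -125.]
[ 173. -205.]
[ 334. -205.]
```

View pics/w4b.png

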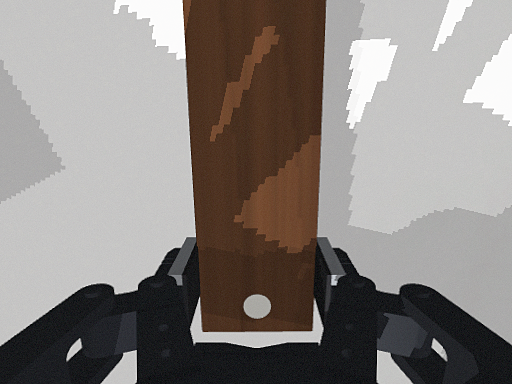

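Request:
carry_out:
  rows:
    - [[0.01,-0.0005,0.001],[0,0,0],0.4]
    - [[0.03,-0.0005,0.001],[0,0,0],0.4]
    - [[0.05,-0.0005,0.001],[0,0,0],0.4]
    - [[0.07,-0.0005,0.001],[0,0,0],0.4]
    - [[0.085,-0.0005,0.001],[0,0,0],0.4]
    - [[0.095,-0.0005,0.001],[0,0,0],0.4]
    - [[0.1,-0.0005,0.001],[0,0,0],0.4]
    - [[0.1,-0.0005,0.001],[0,0,0],0.4]

```text
time_s: 7.92
tcp_pos: [0.5086, 0.0152, 0.0132]
tcp_rot: [-0.0, 0.993, 0.122, -0.0]
wrist_force: [-0.5, 1.0, -2.5]
width: 0.0484
grasp_force: 63.1
```

Run:
```python
from h import *
T,s=tool(); print(T[:3].round(4),s['wrist_force'],s['time_s'])
y=np.radians(13.9); d=np.array([np.cos(y),np.sin(y)]); O=np.array([.6242,.0432])
G=T[:2,3]-O; print('press xy',G@d,G@[-d[1],d[0]])
```

```text
[[ 9.704e-01  2.414e-01 -3.000e-04  5.086e-01]
 [ 2.414e-01 -9.704e-01  0.000e+00  1.520e-02]
 [-3.000e-04 -1.000e-04 -1.000e+00  1.320e-02]] [-0.53498384  0.95983398 -2.47181862] 7.925
press xy -0.11889466969423212 0.0006258393046880812
```

Request:
carry_out:
  rows:
    - [[0,0,0.0035],[0,0,0],0.4]
    - [[0.004,0,0.0035],[0,0,0],0.4]
    - [[0.006,0,0.0035],[0,0,0],0.4]
    - [[0.007,0,0.0035],[0,0,0],0.4]
    - [[0.007,0,0.0035],[0,0,0],0.4]

```text
time_s: 8.55
tcp_pos: [0.5137, 0.0167, 0.0092]
tcp_rot: [-0.0, 0.993, 0.121, -0.002]
wrist_force: [-6.3, -3.3, 1.4]
width: 0.0484
grasp_force: 63.5
```

Request:
carry_out:
  rows:
    - [[0.0015,0,0],[0,0,0],0.4]
    - [[0.002,0,0],[0,0,0],0.4]

```text
time_s: 8.8
tcp_pos: [0.5137, 0.0167, 0.0092]
tcp_rot: [-0.0, 0.993, 0.122, -0.005]
wrist_force: [-17.2, -7.4, 11.5]
width: 0.0485
grasp_force: 64.6
```

Request:
carry_out:
  rows:
    - [[0.001,0,0],[0,0,0],0.72]
    - [[0.0,0,0],[0,0,0],0.72]
    - [[-0.001,0,0],[0,0,0],0.72]
    - [[-0.001,0,0],[0,0,0],0.72]
    - [[-0.001,0,-0.06],[0,0,0],0.72]
    - [[-0.005,0,-0.12],[0,0,0],0.72]
    - [[-0.02,0,-0.18],[0,0,0],1]
    - [[-0.02,0,-0.22],[0,0,0],1]
    - [[-0.02,0,-0.22],[0,0,0],1]

```text
time_s: 9.93
tcp_pos: [0.5002, 0.0122, 0.2342]
tcp_rot: [0.001, 0.993, 0.122, 0.004]
wrist_force: [0.6, -0.8, -0.5]
width: 0.0854
grasp_force: 0.0
```

Run:
```python
from h import *
im,T=shot('wrist','w5.png'); s=tool()[1]; print(T[:3].round(4),s['wrist_force'],s['width'],s['q'],s['time_s'])
C=cam('wrist',T); y=np.radians(13.9); d=np.array([np.cos(y),np.sin(y)]); n=np.array([-d[1],d[0]]); O=np.array([.6242,.0432])
hsv=cv2.cvtColor(im,cv2.COLOR_RGB2HSV); h,s,v=[hsv[...,i].astype(int) for i in range(3)]
m=((h<14)&(s>90)&(v>25)&(v<190)).astype(np.uint8); m[300:]=0
m=cv2.morphologyEx(m,cv2.MORPH_OPEN,np.ones((5,5)))
cs,_=cv2.findContours(m,cv2.RETR_EXTERNAL,cv2.CHAIN_APPROX_NONE)
for c in sorted(cs,key=cv2.contourArea)[::-1][:2]:
    p=np.array([[ (onz(C,q[0],.026)[:2]-O)@d,(onz(C,q[0],.026)[:2]-O)@n] for q in c])
    print(cv2.contourArea(c),cv2.boundingRect(c),p.min(0).round(4),p.max(0).round(4),cv2.minAreaRect((p*1000).astype(np.float32)))
```

```text
[[ 0.9704  0.2415  0.0087  0.5002]
 [ 0.2415 -0.9704 -0.0017  0.0122]
 [ 0.008   0.0038 -1.      0.2342]] [-0.6908677  -0.69209832 -0.45074059] 0.08568941968813307 [-2.02728369e-01 -1.18427975e-01  1.93905250e+00  5.78480412e-05
  1.31727787e+00  1.12422682e+00] 9.975
96.5 (252, 63, 15, 15) [-0.0324 -0.011 ] [-0.0191  0.003 ] ((-25.592588424682617, -4.9935302734375), (15.344657897949219, 11.963020324707031), 74.09439086914062)
96.5 (263, 136, 9, 16) [-0.107  -0.0168] [-0.0912 -0.0084] ((-99.10098266601562, -12.58643913269043), (15.74852466583252, 8.438885688781738), 0.036866169422864914)
```

Request:
carry_out:
  rows:
    - [[0.094,-0.246,0.03],[0,0,-21],1]
    - [[0.094,-0.246,0.03],[0,0,-21],1]
    - [[0.094,-0.246,0.03],[0,0,-21],1]
    - [[0.094,-0.246,0.03],[0,0,-21],1]
    - [[0.094,-0.246,0.03],[0,0,-21],1]
    - [[0.094,-0.246,0.03],[0,0,-21],1]
    - [[0.094,-0.246,0.03],[0,0,-21],1]

```text
time_s: 10.85
tcp_pos: [0.5297, 0.2726, 0.1991]
tcp_rot: [0.0, 0.954, 0.3, -0.001]
wrist_force: [0.5, -0.6, 0.5]
width: 0.0855
grasp_force: 0.0
```

Run:
```python
from h import *
im,T=shot('wrist','w6.png'); s=tool()[1]; print(T[:3].round(4),s['time_s'])
im5=cv2.imread('pics/w5.png'); c=np.zeros((384,800,3),np.uint8); c[:,:512]=im[:,:,::-1]; c[:,512:]=im5[0:384,112:400]
cv2.imwrite('pics/v9.png',c)
```

```text
[[ 8.203e-01  5.720e-01 -1.100e-03  5.297e-01]
 [ 5.720e-01 -8.203e-01 -7.000e-04  2.726e-01]
 [-1.300e-03 -1.000e-04 -1.000e+00  1.991e-01]] 10.9
```

View pics/v9.png

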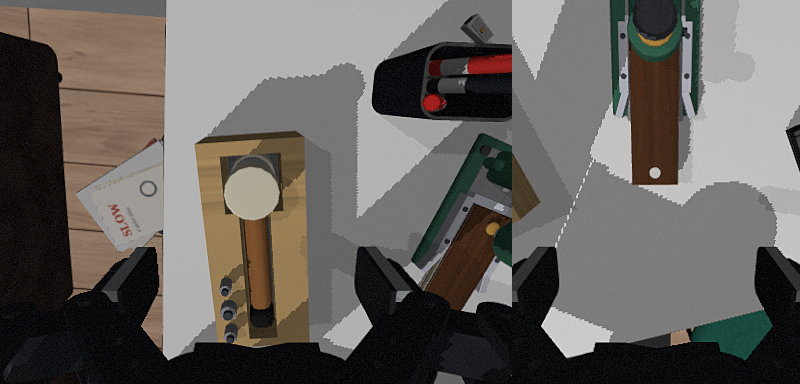

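Run:
```python
from h import *
im=cv2.cvtColor(cv2.imread('pics/w6.png'),cv2.COLOR_BGR2RGB); T=np.load('pics/w6.png.npy'); C=cam('wrist',T)
g=cv2.cvtColor(im,cv2.COLOR_RGB2GRAY)
print(cv2.HoughCircles(cv2.medianBlur(g,3)[140:240,200:310],cv2.HOUGH_GRADIENT,1,30,param1=100,param2=12,minRadius=22,maxRadius=34))
ti=np.linalg.inv(T); 
for n,uv,z in [('head',(252,193),.094),('h1',(258.5,225),.062),('h2',(262,318),.062),('bL1',(196,145),.062),('bR1',(305,137),.062),('bL2',(213,343),.062),('bR2',(308,343),.062)]:
    P=onz(C,uv,z); print(n,P.round(4),(ti@np.r_[P,1])[:2].round(4))
T5=np.load('pics/w5.png.npy'); C5=cam('wrist',T5); y=np.radians(13.9); d=np.array([np.cos(y),np.sin(y)]); nn=np.array([-d[1],d[0]]); O=np.array([.6242,.0432])
for uv in [(120+22,173),(631-400,184),(678-400,184),(655-400,173)]:
    pass
for uv in [(631-400,184.5),(678-400,183.5),(655-400,173)]:
    P=onz(C5,uv,.026)[:2]-O; print((P@d).round(4),(P@nn).round(4))
```

```text
[[[51.5 51.5 27.7]]]
head [0.5289 0.2755 0.094 ] [ 0.0011 -0.0028]
h1 [0.5002 0.2491 0.062 ] [-0.0375  0.0024]
h2 [0.4222 0.1903 0.062 ] [-0.1351  0.006 ]
bL1 [0.529  0.3333 0.062 ] [ 0.0343 -0.0502]
bR1 [0.5867 0.2621 0.062 ] [0.0409 0.0412]
bL2 [0.3696 0.2138 0.062 ] [-0.1648 -0.0434]
bR2 [0.4243 0.135  0.062 ] [-0.165   0.0526]
-0.1436 0.0259
-0.1425 -0.0253
-0.1309 -0.0003
```

Request:
carry_out:
  rows:
    - [[0.001,-0.003,0.02],[0,0,-2.4],1]
    - [[0.001,-0.003,0.08],[0,0,-2.4],1]
    - [[0.001,-0.003,0.12],[0,0,-2.4],1]
    - [[0.001,-0.003,0.137],[0,0,-2.4],1]
    - [[0.001,-0.003,0.137],[0,0,-2.4],1]
    - [[0.001,-0.003,0.137],[0,0,-2.4],0.6]
    - [[0.001,-0.003,0.137],[0,0,-2.4],0.3]
    - [[0.001,-0.003,0.137],[0,0,-2.4],0.3]
    - [[0.001,-0.003,0.137],[0,0,-2.4],0.3]
    - [[0.001,-0.003,0.137],[0,0,-2.4],0.3]

```text
time_s: 12.15
tcp_pos: [0.5302, 0.2776, 0.0648]
tcp_rot: [-0.0, 0.947, 0.32, 0.002]
wrist_force: [-1.5, -0.7, 6.8]
width: 0.0429
grasp_force: 60.9
```

Request:
carry_out:
  rows:
    - [[0,0,-0.01],[0,0,0],0.3]
    - [[0,0,-0.05],[0,0,0],0.3]
    - [[0,0,-0.1],[0,0,0],0.3]
    - [[0,0,-0.15],[0,0,0],0.3]
    - [[0,0,-0.19],[0,0,0],0.3]
    - [[0,0,-0.19],[0,0,0],0.3]

```text
time_s: 12.9
tcp_pos: [0.5306, 0.2775, 0.2568]
tcp_rot: [0.0, 0.947, 0.32, 0.004]
wrist_force: [-0.8, -1.0, -4.8]
width: 0.0422
grasp_force: 62.3
```

Request:
carry_out:
  rows:
    - [[-0.11,0.39,0],[0,0,23],0.3]
    - [[-0.11,0.39,0],[0,0,23],0.3]
    - [[-0.11,0.39,0],[0,0,23],0.3]
    - [[-0.11,0.39,0],[0,0,23],0.3]
    - [[-0.11,0.39,0],[0,0,23],0.3]
    - [[-0.11,0.39,0],[0,0,23],0.3]
    - [[-0.11,0.39,0],[0,0,23],0.3]
    - [[-0.11,0.39,0],[0,0,23],0.3]
    - [[-0.11,0.39,0],[0,0,23],0.3]
    - [[-0.11,0.39,0],[0,0,23],0.3]

```text
time_s: 14.15
tcp_pos: [0.6776, -0.0983, 0.2518]
tcp_rot: [-0.0, 0.992, 0.126, -0.001]
wrist_force: [-0.6, 0.9, -5.0]
width: 0.0424
grasp_force: 62.7
```

Run:
```python
from h import *
T,s=tool(); print(T[:3].round(4),s['wrist_force'],s['width'],s['grasp_force'],s['time_s'])
a,_=shot('side','d7.png'); b,_=shot('scene','s7.png'); w,_=shot('wrist','w7.png')
```

```text
[[ 9.684e-01  2.495e-01 -1.600e-03  6.776e-01]
 [ 2.495e-01 -9.684e-01  7.000e-04 -9.830e-02]
 [-1.300e-03 -1.000e-03 -1.000e+00  2.518e-01]] [-0.59354258  0.87979183 -4.97635694] 0.04235951844252117 62.67385125160217 14.15
```

Run:
```python
from h import *
C=cam('side'); im=cv2.imread('pics/d0.png')
for r in (0,.03,.05):
    print([im[int(q[1]),int(q[0])].tolist() for q in [proj(C,[.678+r*np.cos(a),-.098+r*np.sin(a),0]) for a in np.arange(0,6.28,.785)]])
```

```text
[[157, 162, 166], [157, 162, 166], [157, 162, 166], [157, 162, 166], [157, 162, 166], [157, 162, 166], [157, 162, 166], [157, 162, 166]]
[[155, 163, 165], [157, 162, 165], [155, 161, 164], [156, 163, 166], [231, 235, 236], [232, 236, 238], [231, 236, 237], [232, 236, 237]]
[[155, 162, 163], [156, 161, 166], [157, 163, 166], [152, 158, 161], [231, 236, 237], [231, 236, 237], [231, 236, 238], [231, 236, 237]]
```

Request:
carry_out:
  rows:
    - [[0,0,0.05],[0,0,0],0.3]
    - [[0,0,0.1],[0,0,0],0.3]
    - [[0,0,0.14],[0,0,0],0.3]
    - [[0,0,0.165],[0,0,0],0.3]
    - [[0,0,0.18],[0,0,0],0.3]
    - [[0,0,0.18],[0,0,0],0.3]
    - [[0,0,0.18],[0,0,0],0.3]

```text
time_s: 15.18
tcp_pos: [0.6794, -0.1, 0.0746]
tcp_rot: [0.001, 0.992, 0.125, 0.001]
wrist_force: [0.4, -1.0, -3.9]
width: 0.0428
grasp_force: 62.8
```

Request:
carry_out:
  rows:
    - [[0,0,0.006],[0,0,0],0.3]
    - [[0,0,0.01],[0,0,0],0.3]
    - [[0,0,0.011],[0,0,0],0.3]
    - [[0,0,0.011],[0,0,0],0.3]

```text
time_s: 15.68
tcp_pos: [0.6782, -0.0997, 0.0616]
tcp_rot: [-0.0, 0.992, 0.125, -0.0]
wrist_force: [0.3, 0.5, -3.9]
width: 0.0425
grasp_force: 62.8
```

Request:
carry_out:
  rows:
    - [[0,0,0.002],[0,0,0],0.3]
    - [[0,0,0.002],[0,0,0],0.3]

```text
time_s: 15.92
tcp_pos: [0.6788, -0.0998, 0.0609]
tcp_rot: [0.0, 0.992, 0.125, 0.0]
wrist_force: [-1.8, 1.6, 2.7]
width: 0.0427
grasp_force: 63.4
```

Request:
carry_out:
  rows:
    - [[0,0,0],[0,0,0],0.7]
    - [[0,0,0],[0,0,0],1]
    - [[0,0,-0.002],[0,0,0],1]
    - [[0,0,-0.01],[0,0,0],1]
    - [[0,0,-0.05],[0,0,0],1]
    - [[-0.02,0,-0.09],[0,0,0],1]
    - [[-0.065,0,-0.12],[0,0,0],0.7]
    - [[-0.065,0,-0.12],[0,0,0],0.7]
    - [[-0.065,0,-0.12],[0,0,0],0.7]

```text
time_s: 17.05
tcp_pos: [0.6155, -0.1158, 0.1799]
tcp_rot: [0.0, 0.992, 0.125, 0.0]
wrist_force: [-1.0, 0.2, 0.3]
width: 0.06
grasp_force: 0.0
```

Run:
```python
from h import *
im,T=shot('wrist','w8.png'); s=tool()[1]; print(T[:3].round(4),s['time_s'],s['width'])
C=cam('wrist',T); ti=np.linalg.inv(T)
hsv=cv2.cvtColor(im,cv2.COLOR_RGB2HSV); h,s,v=[hsv[...,i].astype(int) for i in range(3)]
w=((h>4)&(h<22)&(s>90)&(v>60)).astype(np.uint8)
for r in range(130,380,25):
    c=np.where(w[r,180:340])[0]+180
    if len(c)>5: print(r,c.min(),c.max(),[(ti@np.r_[onz(C,(u,r),.058),1])[:2].round(4) for u in (c.min(),c.max()+1)])
g=cv2.medianBlur(cv2.cvtColor(im,cv2.COLOR_RGB2GRAY),3)
cc=cv2.HoughCircles(g,cv2.HOUGH_GRADIENT,1,40,param1=100,param2=15,minRadius=22,maxRadius=60)
if cc is not None:
    for c in cc[0][:4]: print(c,(ti@np.r_[onz(C,c[:2],.09),1])[:2].round(4))
```

```text
[[ 9.688e-01  2.479e-01  6.000e-04  6.155e-01]
 [ 2.479e-01 -9.688e-01 -0.000e+00 -1.158e-01]
 [ 6.000e-04  2.000e-04 -1.000e+00  1.799e-01]] 17.1 0.05990852438947369
155 245 269 [array([ 0.0282, -0.0089]), array([0.0282, 0.0112])]
180 245 270 [array([ 0.0077, -0.0091]), array([0.0077, 0.0122])]
205 246 270 [array([-0.0137, -0.0084]), array([-0.0137,  0.0124])]
230 247 271 [array([-0.0361, -0.0078]), array([-0.0361,  0.0135])]
255 250 269 [array([-0.0594, -0.0054]), array([-0.0595,  0.0121])]
[254.5 111.5  31.8] [ 0.063 -0.001]
[107.5 168.5  48.2] [ 0.0237 -0.1066]
[321.5 251.5  47.1] [-0.0411  0.0501]
[169.5 168.5  48.4] [ 0.0236 -0.0618]
```

Request:
carry_out:
  rows:
    - [[-0.003,0.0015,0.04],[0,0,-1.5],0.6]
    - [[-0.003,0.0015,0.09],[0,0,-1.5],0.6]
    - [[-0.003,0.0015,0.13],[0,0,-1.5],0.6]
    - [[-0.003,0.0015,0.15],[0,0,-1.5],0.6]
    - [[-0.003,0.0015,0.156],[0,0,-1.5],0.6]
    - [[-0.003,0.0015,0.156],[0,0,-1.5],0.6]
    - [[-0.003,0.0015,0.156],[0,0,-1.5],0.3]
    - [[-0.003,0.0015,0.156],[0,0,-1.5],0]
    - [[-0.003,0.0015,0.156],[0,0,-1.5],0]
    - [[-0.003,0.0015,0.156],[0,0,-1.5],0]
    - [[-0.003,0.0015,0.156],[0,0,-1.5],0]

```text
time_s: 18.48
tcp_pos: [0.6137, -0.1183, 0.0254]
tcp_rot: [0.0, 0.99, 0.138, 0.001]
wrist_force: [-2.8, 0.1, 6.1]
width: 0.0211
grasp_force: 60.0
```

Request:
carry_out:
  rows:
    - [[0,0,-0.01],[0,0,0],0]
    - [[0,0,-0.05],[0,0,0],0]
    - [[0,0,-0.11],[0,0,0],0]
    - [[0,0,-0.17],[0,0,0],0]
    - [[0,0,-0.18],[0,0,0],0]
    - [[-0.012,-0.1525,-0.18],[0,0,0],0]
    - [[-0.012,-0.1525,-0.18],[0,0,0],0]
    - [[-0.012,-0.1525,-0.18],[0,0,0],0]
    - [[-0.012,-0.1525,-0.18],[0,0,0],0]
    - [[-0.012,-0.1525,-0.18],[0,0,0],0]
    - [[-0.012,-0.1525,-0.18],[0,0,0],0]

```text
time_s: 19.85
tcp_pos: [0.5595, 0.0244, 0.2031]
tcp_rot: [-0.0, 0.991, 0.137, -0.001]
wrist_force: [-0.6, 0.4, -4.2]
width: 0.0209
grasp_force: 60.1
```

Run:
```python
from h import *
im,T=shot('wrist','w9.png'); s=tool()[1]; print(T[:3].round(4),s['time_s'],s['width'],s['wrist_force'])
C=cam('wrist',T); ti=np.linalg.inv(T)
print('plunger in tool',(ti@np.r_[.6242,.0432,.136,1]).round(4))
g=cv2.medianBlur(cv2.cvtColor(im,cv2.COLOR_RGB2GRAY),3)
cc=cv2.HoughCircles(g,cv2.HOUGH_GRADIENT,1,40,param1=100,param2=15,minRadius=40,maxRadius=100)
for c in cc[0][:4]: print(c,(ti@np.r_[onz(C,c[:2],T[2,3]+.0646),1])[:3].round(4))
side,_=shot('side','d9.png'); Cs=cam('side'); q=proj(Cs,[.6242,.0432,.16]); print(q)
x,y=int(q[0]),int(q[1])
v=np.zeros((384,800,3),np.uint8); v[:,:512]=im[:,:,::-1]
k=cv2.resize(side[y-60:y+60,x-45:x+45],(288,384),interpolation=3); v[:,512:]=k[:,:,::-1]; cv2.imwrite('pics/v10.png',v)
```

```text
[[ 9.623e-01  2.721e-01 -1.100e-03  5.595e-01]
 [ 2.721e-01 -9.623e-01 -0.000e+00  2.440e-02]
 [-1.100e-03 -3.000e-04 -1.000e+00  2.031e-01]] 19.9 0.021062380958918474 [-0.6083994   0.31930797 -4.20005602]
plunger in tool [ 6.74e-02 -4.00e-04  6.70e-02  1.00e+00]
[255.5 111.5  92.8] [ 0.0671 -0.0001 -0.0647]
[ 60.5 216.5  79.6] [ 0.0416 -0.0493 -0.0646]
[496.5 238.5  93.8] [ 0.0354  0.0625 -0.0647]
[345.5 264.5  84.9] [ 0.0283  0.0234 -0.0646]
[264.58572339 162.5634587 ]
```

Request:
carry_out:
  rows:
    - [[0,0,0.02],[0,0,0],0]
    - [[0,0,0.062],[0,0,0],0]
    - [[0,0,0.062],[0,0,0],0]

```text
time_s: 20.32
tcp_pos: [0.5589, 0.0249, 0.1402]
tcp_rot: [-0.0, 0.99, 0.138, -0.001]
wrist_force: [-6.0, -1.6, 5.8]
width: 0.0211
grasp_force: 64.2
```

Request:
carry_out:
  rows:
    - [[0,0,-0.03],[0,0,0],0]
    - [[0,0,-0.062],[0,0,0],0]
    - [[0,0,-0.062],[0,0,0],0]
    - [[0,0,-0.062],[0,0,0],0]

```text
time_s: 20.82
tcp_pos: [0.5585, 0.0254, 0.2018]
tcp_rot: [-0.0, 0.99, 0.138, -0.001]
wrist_force: [-0.1, 0.3, -4.0]
width: 0.021
grasp_force: 63.0
```

Run:
```python
from h import *
im,T=shot('wrist','w10.png'); s=tool()[1]; print(T[:3].round(4),s['time_s'],s['width'],s['wrist_force'])
C=cam('wrist',T); ti=np.linalg.inv(T)
g=cv2.medianBlur(cv2.cvtColor(im,cv2.COLOR_RGB2GRAY),3)
cc=cv2.HoughCircles(g,cv2.HOUGH_GRADIENT,1,40,param1=100,param2=15,minRadius=40,maxRadius=120)
for c in cc[0][:2]: print(c,(ti@np.r_[onz(C,c[:2],T[2,3]+.0646),1])[:3].round(4))
side,_=shot('side','d10.png'); Cs=cam('side'); q=proj(Cs,[.6242,.0432,.13])
x,y=int(q[0]),int(q[1]); v=np.zeros((384,800,3),np.uint8)
old=cv2.imread('pics/w9.png')
v[:,:400]=im[:,56:456,::-1]; d9=cv2.imread('pics/d9.png')[:,:,::-1]
k=[cv2.resize(a[y-50:y+46,x-50:x+50],(400,384),interpolation=3) for a in (side,)]
v[:,400:]=k[0][:,:,::-1]; cv2.imwrite('pics/v10.png',v)
```

```text
[[ 9.619e-01  2.732e-01 -3.000e-03  5.585e-01]
 [ 2.732e-01 -9.619e-01  4.000e-04  2.540e-02]
 [-2.800e-03 -1.200e-03 -1.000e+00  2.018e-01]] 20.875 0.021281411853353013 [ 0.13874845 -0.66672941 -4.51388397]
[257.5 138.5  99.6] [ 0.0609  0.0004 -0.0648]
[459.5 231.5  82. ] [ 0.0375  0.0521 -0.0648]
```

View pics/v10.png

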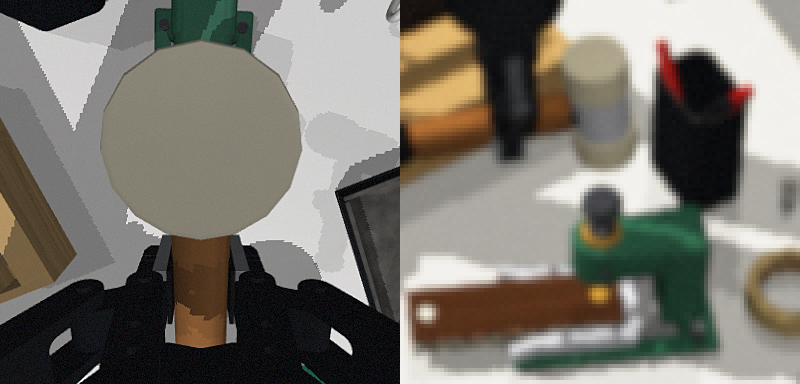

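Run:
```python
from h import *
Cs=cam('side')
for z in (.0335,.0285): print('pred',proj(Cs,[.6242,.0432,z]).round(2))
for f in ('d9','d10'):
    im=cv2.imread(f'pics/{f}.png'); hsv=cv2.cvtColor(im,cv2.COLOR_BGR2HSV); h,s,v=[hsv[...,i].astype(int) for i in range(3)]
    m=((h>12)&(h<30)&(s>120)&(v>90)).astype(np.uint8); m[:150]=0;m[215:]=0;m[:,:240]=0;m[:,300:]=0
    n,l,st,ce=cv2.connectedComponentsWithStats(m)
    print(f,[(st[i].tolist(),ce[i].round(2).tolist()) for i in range(1,n)])
    print(np.round(im[182:198,263:271].astype(int).sum(2)/3).astype(int).tolist())
    print(s[182:198,266].tolist(), v[182:198,266].tolist())
```

```text
pred [263.63 191.43]
pred [263.6  192.49]
d9 [([259, 175, 10, 6, 27], [263.0, 178.19]), ([261, 190, 6, 5, 22], [263.36, 191.68])]
[[68, 66, 61, 56, 56, 54, 57, 54], [55, 55, 52, 49, 47, 49, 51, 49], [44, 43, 43, 40, 43, 43, 46, 42], [40, 40, 38, 41, 42, 42, 41, 42], [39, 41, 39, 40, 38, 40, 39, 39], [42, 43, 42, 37, 39, 39, 43, 50], [40, 41, 39, 38, 41, 54, 76, 91], [49, 49, 49, 44, 51, 85, 132, 159], [82, 77, 70, 58, 60, 107, 170, 208], [114, 109, 90, 66, 62, 110, 183, 228], [116, 110, 89, 61, 52, 93, 168, 222], [89, 83, 63, 44, 39, 69, 137, 203], [57, 52, 42, 37, 33, 50, 109, 180], [45, 44, 41, 40, 41, 50, 94, 157], [46, 44, 46, 43, 45, 50, 87, 133], [47, 47, 47, 49, 48, 50, 76, 112]]
[122, 137, 134, 115, 94, 81, 83, 74, 136, 176, 181, 185, 182, 184, 188, 177] [75, 67, 55, 53, 49, 44, 46, 52, 75, 97, 93, 69, 59, 65, 72, 78]
d10 [([259, 175, 10, 6, 28], [263.11, 178.25]), ([260, 190, 8, 6, 33], [263.39, 192.24]), ([241, 201, 1, 1, 1], [241.0, 201.0])]
[[69, 68, 60, 56, 55, 56, 55, 56], [57, 54, 52, 50, 49, 48, 50, 49], [44, 43, 42, 42, 43, 43, 42, 44], [40, 39, 39, 39, 41, 41, 42, 41], [40, 39, 42, 39, 39, 41, 39, 38], [40, 42, 41, 38, 39, 39, 44, 48], [42, 41, 40, 39, 39, 53, 76, 91], [49, 49, 44, 43, 51, 84, 130, 159], [86, 82, 70, 54, 62, 108, 170, 208], [128, 122, 104, 74, 67, 111, 182, 228], [143, 136, 115, 80, 63, 98, 168, 224], [130, 123, 101, 72, 57, 77, 138, 203], [93, 91, 75, 57, 50, 60, 111, 179], [59, 59, 55, 50, 47, 54, 97, 159], [48, 47, 47, 48, 46, 52, 86, 133], [47, 47, 48, 49, 48, 50, 77, 113]]
[122, 133, 134, 127, 101, 85, 83, 70, 143, 178, 187, 187, 192, 182, 179, 173] [75, 67, 57, 52, 48, 45, 46, 51, 73, 112, 124, 112, 93, 80, 77, 78]
```

Request:
carry_out:
  rows:
    - [[0,0,0],[0,-5,0],0]
    - [[0,0,0],[0,-5,0],0]
    - [[0,0,0.02],[0,-5,0],0]
    - [[0,0,0.062],[0,-5,0],0]
    - [[0,0,0.062],[0,-5,0],0]

```text
time_s: 21.55
tcp_pos: [0.5578, 0.0253, 0.1397]
tcp_rot: [0.005, 0.989, 0.138, -0.045]
wrist_force: [-6.7, -0.8, 6.5]
width: 0.0213
grasp_force: 66.7
```

Request:
carry_out:
  rows:
    - [[0,0,-0.03],[0,0,0],0]
    - [[0,0,-0.06],[0,0,0],0]
    - [[0,0,-0.06],[0,0,0],0]
    - [[0,0,-0.06],[0,0,0],0]

```text
time_s: 22.05
tcp_pos: [0.5633, 0.0269, 0.1997]
tcp_rot: [0.006, 0.989, 0.138, -0.045]
wrist_force: [0.1, -0.2, -4.0]
width: 0.0212
grasp_force: 65.5
```

Run:
```python
from h import *
im,T=shot('wrist','w11.png'); s=tool()[1]; print(T[:3].round(4),s['time_s'],s['width'],s['wrist_force'])
C=cam('wrist',T); ti=np.linalg.inv(T)
g=cv2.medianBlur(cv2.cvtColor(im,cv2.COLOR_RGB2GRAY),3)
cc=cv2.HoughCircles(g,cv2.HOUGH_GRADIENT,1,40,param1=100,param2=15,minRadius=40,maxRadius=130)
for c in cc[0][:2]: print(c,(ti@np.r_[onz(C,c[:2],T[2,3]+.0646),1])[:3].round(4))
side,_=shot('side','d11.png'); im=side[:,:,::-1]
print(np.round(im[188:198,261:267].astype(int).sum(2)/3).astype(int).tolist())
```

```text
[[ 0.958   0.2733 -0.0865  0.5633]
 [ 0.2723 -0.9619 -0.0233  0.0269]
 [-0.0896 -0.0013 -0.996   0.1997]] 22.1 0.020973297700800437 [-0.40617446  0.14579574 -3.3556113 ]
[256.5 166.5 105.1] [ 0.0552  0.0002 -0.0698]
[465.5 229.5  91.2] [ 0.0394  0.0512 -0.0685]
[[43, 40, 42, 42, 41, 38], [47, 47, 50, 48, 45, 42], [64, 79, 88, 82, 72, 58], [87, 117, 128, 122, 104, 76], [98, 132, 145, 138, 116, 81], [88, 118, 131, 124, 102, 72], [65, 83, 94, 91, 75, 60], [50, 55, 59, 59, 55, 50], [46, 46, 48, 47, 46, 46], [48, 46, 46, 48, 46, 48]]
```

Run:
```python
from h import *
C=cam('wrist',np.eye(4))
for t in (0,3,4,5,6,7,8,9,10,11,12):
    a=np.radians(t); x=.067*np.cos(a)-.0446*np.sin(a); u=.0446*np.cos(a)+.067*np.sin(a)
    print(t,proj(C,[x,0,-.02-u]).round(1))
T,s=tool(); ti=np.linalg.inv(T)
# target: tool pitch -p total, head over (.679,-.10)
print((ti[:3,:3]@(np.array([.6137,-.1183,T[2,3]])-T[:3,3])).round(4))
```

```text
0 [255.8 111.6]
3 [255.8 123.3]
4 [255.8 127.5]
5 [255.8 132. ]
6 [255.8 136.6]
7 [255.8 141.4]
8 [255.8 146.5]
9 [255.8 151.7]
10 [255.8 157.1]
11 [255.8 162.7]
12 [255.8 168.5]
[ 0.0089  0.1536 -0.0011]
```

Request:
carry_out:
  rows:
    - [[0.009,0.154,-0.001],[0,-6.7,0],0]
    - [[0.009,0.154,-0.001],[0,-6.7,0],0]
    - [[0.009,0.154,-0.001],[0,-6.7,0],0]
    - [[0.009,0.154,-0.001],[0,-6.7,0],0]
    - [[0.009,0.154,-0.001],[0,-6.7,0],0]
    - [[0.0135,0.154,0.05],[0,-6.7,0],0]
    - [[0.018,0.154,0.1],[0,-6.7,0],0]
    - [[0.021,0.154,0.135],[0,-6.7,0],0]
    - [[0.0225,0.154,0.15],[0,-6.7,0],0]
    - [[0.0225,0.154,0.15],[0,-6.7,0],0]
    - [[0.0225,0.154,0.15],[0,-6.7,0],0]

```text
time_s: 23.52
tcp_pos: [0.6171, -0.1189, 0.0524]
tcp_rot: [0.015, 0.985, 0.137, -0.099]
wrist_force: [-0.2, -1.0, -2.9]
width: 0.0213
grasp_force: 65.1
```

Run:
```python
from h import *
T,s=tool(); print(T[:3].round(4),s['time_s'],s['wrist_force']); print('down',T[:3,:3].T@[0,0,-1])
```

```text
[[ 0.9425  0.2739 -0.1915  0.6171]
 [ 0.2679 -0.9618 -0.0567 -0.1189]
 [-0.1997  0.0021 -0.9798  0.0524]] 23.525 [-0.18669438 -0.98142724 -2.88145202]
down [ 0.19974945 -0.00210172  0.97984475]
```

Request:
carry_out:
  rows:
    - [[0.003,0,0.0147],[0,0,0],0]
    - [[0.0042,0,0.0206],[0,0,0],0]
    - [[0.0046,0,0.0225],[0,0,0],0]
    - [[0.0046,0,0.0225],[0,0,0],0]

```text
time_s: 24.02
tcp_pos: [0.6155, -0.1188, 0.027]
tcp_rot: [0.014, 0.985, 0.137, -0.101]
wrist_force: [-0.2, 0.5, -4.3]
width: 0.021
grasp_force: 65.3
```

Request:
carry_out:
  rows:
    - [[0.0002,0,0.001],[0,0,0],0]
    - [[0.0004,0,0.002],[0,0,0],0]
    - [[0.0004,0,0.002],[0,0,0],0]

```text
time_s: 24.4
tcp_pos: [0.6155, -0.1188, 0.0252]
tcp_rot: [0.014, 0.985, 0.137, -0.101]
wrist_force: [-0.3, -0.1, -4.0]
width: 0.0213
grasp_force: 65.3
```

Request:
carry_out:
  rows:
    - [[0.0002,0,0.001],[0,0,0],0]
    - [[0.0004,0,0.002],[0,0,0],0]
    - [[0.0004,0,0.002],[0,0,0],0]

```text
time_s: 24.78
tcp_pos: [0.6156, -0.1189, 0.0239]
tcp_rot: [0.014, 0.985, 0.137, -0.101]
wrist_force: [-3.7, 1.0, 3.6]
width: 0.0215
grasp_force: 66.1
```

Request:
carry_out:
  rows:
    - [[0,0,0],[0,0,0],0.3]
    - [[0,0,0],[0,0,0],0.6]
    - [[0,0,0],[0,0,0],0.6]
    - [[-0.003,0,-0.01],[0,0,0],0.6]
    - [[-0.01,0,-0.04],[0,0,0],0.6]
    - [[-0.025,0,-0.1],[0,11.5,0],0.6]
    - [[-0.045,0,-0.18],[0,11.5,0],0.6]
    - [[-0.045,0,-0.18],[0,11.5,0],0.6]
    - [[-0.045,0,-0.18],[0,11.5,0],0.6]

```text
time_s: 25.9
tcp_pos: [0.6092, -0.1213, 0.2108]
tcp_rot: [0.001, 0.99, 0.138, 0.0]
wrist_force: [0.7, 0.3, 0.2]
width: 0.0513
grasp_force: 0.0
```

Run:
```python
from h import *
im,T=shot('wrist','w12.png'); s=tool()[1]; print(T[:3].round(4),s['time_s'],s['width'],s['wrist_force'])
C=cam('wrist',T)
g=cv2.medianBlur(cv2.cvtColor(im,cv2.COLOR_RGB2GRAY),3)
cc=cv2.HoughCircles(g,cv2.HOUGH_GRADIENT,1,40,param1=100,param2=15,minRadius=22,maxRadius=60)
for c in cc[0][:3]: print(c,onz(C,c[:2],.09).round(4))
# go to deck tail
y=np.radians(13.9); d=np.array([np.cos(y),np.sin(y)]); P=np.array([.6242,.0432])-.1135*d
print('to deck',(T[:3,:3].T@(np.array([*P,T[2,3]])-T[:3,3])).round(4),'turn',-(13.9-np.degrees(np.arctan2(T[1,0],T[0,0]))))
side,_=shot('side','d12.png')
```

```text
[[ 9.619e-01  2.734e-01  6.000e-04  6.092e-01]
 [ 2.734e-01 -9.619e-01 -2.600e-03 -1.213e-01]
 [-2.000e-04  2.600e-03 -1.000e+00  2.108e-01]] 25.95 0.051252678872415906 [-0.40912165  0.22847519 -0.74879474]
[106.5 149.5  53.9] [0.6086 0.0025 0.09  ]
[253.5  94.5  29.5] [ 0.6808 -0.0993  0.09  ]
[ 25.5 118.5  25.2] [0.6156 0.0692 0.09  ]
to deck [-0.0541 -0.158  -0.0004] turn 1.9687813741372668
```

Request:
carry_out:
  rows:
    - [[-0.054,-0.158,0],[0,0,2],0.72]
    - [[-0.054,-0.158,0],[0,0,2],0.72]
    - [[-0.054,-0.158,0],[0,0,2],0.72]
    - [[-0.054,-0.158,0],[0,0,2],0.72]
    - [[-0.054,-0.158,0.06],[0,0,2],0.72]
    - [[-0.054,-0.158,0.11],[0,0,2],0.72]
    - [[-0.054,-0.158,0.12],[0,0,2],0.72]
    - [[-0.054,-0.158,0.12],[0,0,2],0.72]

```text
time_s: 27.0
tcp_pos: [0.5129, 0.0157, 0.0884]
tcp_rot: [0.0, 0.993, 0.12, -0.002]
wrist_force: [-0.1, 0.3, 0.5]
width: 0.0614
grasp_force: 0.0
```

Run:
```python
from h import *
im,T=shot('wrist','w13.png'); s=tool()[1]; print(T[:3].round(4),s['time_s'],s['width'],s['wrist_force'])
C=cam('wrist',T); ti=np.linalg.inv(T)
hsv=cv2.cvtColor(im,cv2.COLOR_RGB2HSV); h,s,v=[hsv[...,i].astype(int) for i in range(3)]
w=((h<16)&(s>70)&(v>20)&(v<170)).astype(np.uint8); w=cv2.morphologyEx(w,cv2.MORPH_OPEN,np.ones((3,3)))
for r in range(100,330,15):
    c=np.where(w[r,170:345])[0]+170
    if len(c)>5: print(r,c.min(),c.max(),[(ti@np.r_[onz(C,(u,r),.026),1])[:2].round(4) for u in (c.min(),c.max()+1)])
```

```text
[[ 9.710e-01  2.391e-01 -4.700e-03  5.129e-01]
 [ 2.391e-01 -9.710e-01 -8.000e-04  1.570e-02]
 [-4.700e-03 -3.000e-04 -1.000e+00  8.840e-02]] 27.05 0.06118450943991841 [-0.61903018 -0.04368964  0.238627  ]
100 213 295 [array([ 0.0705, -0.0256]), array([0.0704, 0.0238])]
115 214 295 [array([ 0.0617, -0.0253]), array([0.0617, 0.0241])]
130 214 294 [array([ 0.0528, -0.0256]), array([0.0528, 0.0237])]
145 215 294 [array([ 0.0437, -0.0253]), array([0.0436, 0.024 ])]
160 216 293 [array([ 0.0343, -0.025 ]), array([0.0343, 0.0236])]
175 216 293 [array([ 0.0248, -0.0253]), array([0.0247, 0.0239])]
190 217 293 [array([ 0.015, -0.025]), array([0.0149, 0.0242])]
205 218 293 [array([ 0.0049, -0.0247]), array([0.0049, 0.0245])]
220 218 292 [array([-0.0054, -0.025 ]), array([-0.0055,  0.0242])]
235 219 291 [array([-0.016 , -0.0247]), array([-0.0161,  0.0238])]
250 219 291 [array([-0.0269, -0.0251]), array([-0.027 ,  0.0242])]
```

Request:
carry_out:
  rows:
    - [[0,-0.0005,0.04],[0,0,0],0.72]
    - [[0,-0.0005,0.065],[0,0,0],0.72]
    - [[0,-0.0005,0.079],[0,0,0],0.72]
    - [[0,-0.0005,0.08],[0,0,0],0.72]
    - [[0,-0.0005,0.08],[0,0,0],0.72]
    - [[0,-0.0005,0.08],[0,0,0],0.5]
    - [[0,-0.0005,0.08],[0,0,0],0.4]
    - [[0,-0.0005,0.08],[0,0,0],0.4]
    - [[0,-0.0005,0.08],[0,0,0],0.4]
    - [[0,-0.0005,0.08],[0,0,0],0.4]

```text
time_s: 28.3
tcp_pos: [0.5134, 0.0165, 0.0102]
tcp_rot: [0.001, 0.993, 0.121, -0.001]
wrist_force: [-3.0, -0.1, 5.6]
width: 0.0488
grasp_force: 62.9
```

Request:
carry_out:
  rows:
    - [[-0.002,0,-0.001],[0,0,0],0.4]
    - [[-0.02,0,-0.002],[0,0,0],0.4]
    - [[-0.05,0,-0.003],[0,0,0],0.4]
    - [[-0.09,0,-0.003],[0,0,0],0.4]
    - [[-0.11,0,-0.003],[0,0,0],0.4]
    - [[-0.11,0,-0.02],[0,0,0],0.4]
    - [[-0.11,0,-0.08],[0,0,0],0.4]
    - [[-0.11,0,-0.14],[0,0,0],0.4]
    - [[-0.11,0,-0.15],[0,0,0],0.4]
    - [[-0.11,0,-0.15],[0,0,0],0.4]

```text
time_s: 29.55
tcp_pos: [0.4056, -0.0095, 0.1587]
tcp_rot: [0.0, 0.993, 0.121, -0.002]
wrist_force: [-0.5, 0.3, -2.1]
width: 0.0483
grasp_force: 63.4
```

Run:
```python
from h import *
im,T=shot('side','d14.png'); w,_=shot('wrist','w14.png'); b,_=shot('scene','s14.png')
s=tool()[1]; print(T[:3].round(4),s['time_s'],s['wrist_force'],s['grasp_force'])
# rivet height above deck top by triangulating brass seen in scene+side, relative to deck dot
C1,C2=cam('side'),cam('scene')
R0=T[:3,3]+T[:3,:3]@[.1145,0,-.0175-.0025+.0]
for C,I,n in((C1,im,'side'),(C2,b,'scene')):
    q=proj(C,R0); print(n,'home pred',q.round(1),'proud pred',proj(C,R0+[0,0,.005]).round(1))
    hsv=cv2.cvtColor(I,cv2.COLOR_RGB2HSV); h,s_,v=[hsv[...,i].astype(int) for i in range(3)]
    m=((h>14)&(h<30)&(s_>120)&(v>100)).astype(np.uint8); N,l,st,ce=cv2.connectedComponentsWithStats(m)
    for i in range(1,N):
        if np.hypot(*(ce[i]-q))<15: print(st[i].tolist(),ce[i].round(2))
# dot
ti=np.linalg.inv(T); C=cam('wrist',T)
hsv=cv2.cvtColor(w,cv2.COLOR_RGB2HSV); m=((hsv[...,1]<60)&(hsv[...,2]>120)).astype(np.uint8)
N,l,st,ce=cv2.connectedComponentsWithStats(m)
for i in range(1,N):
    if 220<ce[i][0]<290 and 280<ce[i][1]<330 and st[i,4]<900: print('dot',st[i],ce[i],(ti@np.r_[onz(C,ce[i],T[2,3]+.0165),1])[:2])
```

```text
[[ 9.708e-01  2.397e-01 -3.700e-03  4.056e-01]
 [ 2.397e-01 -9.709e-01 -1.000e-03 -9.500e-03]
 [-3.800e-03  1.000e-04 -1.000e+00  1.587e-01]] 29.7 [-0.47484629  0.33470895 -3.01645456] 63.37134003639221
side home pred [224.4 161.5] proud pred [224.3 160.3]
[223, 161, 4, 4, 14] [224.5  162.29]
scene home pred [221.3 173.8] proud pred [221.3 172.3]
[220, 176, 1, 2, 2] [220.  176.5]
dot [243 292  28  24 531] [256.69868173 303.54613936] [-0.01557161  0.0002295 ]
```

Request:
carry_out:
  rows:
    - [[0.035,0.29,0],[0,0,-24.4],0.4]
    - [[0.035,0.29,0],[0,0,-24.4],0.4]
    - [[0.035,0.29,0],[0,0,-24.4],0.4]
    - [[0.035,0.29,0],[0,0,-24.4],0.4]
    - [[0.035,0.29,0],[0,0,-24.4],0.4]
    - [[0.035,0.29,0],[0,0,-24.4],0.4]
    - [[0.035,0.29,0],[0,0,-24.4],0.4]
    - [[0.035,0.29,0.06],[0,0,-24.4],0.4]
    - [[0.035,0.29,0.1],[0,0,-24.4],0.4]
    - [[0.035,0.29,0.1],[0,0,-24.4],0.4]
    - [[0.035,0.29,0.1],[0,0,-24.4],0.4]

```text
time_s: 31.08
tcp_pos: [0.51, -0.2828, 0.0606]
tcp_rot: [0.001, 0.945, 0.328, -0.001]
wrist_force: [-0.3, 0.2, -1.4]
width: 0.0485
grasp_force: 63.7
```

Run:
```python
from h import *
im,T=shot('wrist','w15.png'); s=tool()[1]; print(T[:3].round(4),s['time_s'],s['wrist_force'],s['grasp_force'])
yaw=np.degrees(np.arctan2(T[1,0],T[0,0])); d=np.array([np.cos(np.radians(38.3)),np.sin(np.radians(38.3))])
g=np.array([.549,-.251])-.0505*d-T[:2,3]
print(yaw,'turn',-(38.3-yaw),'shift',(T[:2,:2].T@g).round(4))
C=cam('wrist',T); ti=np.linalg.inv(T)
hsv=cv2.cvtColor(im,cv2.COLOR_RGB2HSV); h,s,v=[hsv[...,i].astype(int) for i in range(3)]
m=((s<40)&(v>110)).astype(np.uint8)
for r in range(20,260,30):  # white deck's left edge and tray wall profile
    print(r,[int(x) for x in v[r,80:200:8]],[int(x) for x in v[r,330:500:8]])
```

```text
[[ 7.846e-01  6.200e-01 -1.700e-03  5.100e-01]
 [ 6.200e-01 -7.846e-01 -2.300e-03 -2.828e-01]
 [-2.700e-03  8.000e-04 -1.000e+00  6.060e-02]] 31.125 [-1.46314199e-03 -6.46676226e-01 -1.82882055e+00] 63.67651104927063
38.3170671051832 turn 0.017067105183201647 shift [-0.0002 -0.0008]
20 [97, 79, 26, 38, 60, 56, 59, 92, 91, 92, 87, 77, 97, 83, 96] [60, 67, 71, 72, 76, 73, 65, 68, 64, 73, 29, 113, 166, 168, 166, 165, 125, 133, 141, 170, 166, 160]
50 [240, 95, 29, 29, 61, 55, 58, 60, 98, 98, 89, 99, 102, 106, 95] [55, 60, 59, 60, 61, 65, 71, 71, 70, 66, 85, 176, 169, 248, 168, 165, 166, 164, 165, 164, 165, 166]
80 [237, 83, 47, 22, 51, 54, 68, 62, 99, 99, 95, 100, 103, 102, 92] [59, 55, 59, 59, 60, 65, 65, 63, 64, 65, 53, 164, 169, 167, 157, 237, 236, 156, 166, 167, 162, 162]
110 [238, 242, 94, 25, 21, 47, 71, 66, 79, 95, 91, 85, 91, 98, 95] [56, 51, 46, 46, 45, 53, 64, 62, 59, 127, 187, 242, 170, 169, 168, 165, 167, 165, 167, 168, 166, 164]
140 [240, 241, 85, 17, 21, 57, 59, 75, 61, 103, 98, 96, 95, 100, 98] [52, 57, 53, 52, 52, 60, 68, 65, 65, 94, 167, 169, 169, 169, 162, 237, 233, 238, 236, 235, 236, 68]
170 [240, 238, 251, 91, 25, 51, 52, 55, 69, 108, 108, 100, 94, 96, 87] [56, 58, 53, 54, 54, 61, 60, 66, 32, 222, 235, 237, 236, 236, 235, 237, 237, 236, 235, 238, 56, 94]
200 [241, 240, 238, 104, 21, 16, 53, 58, 66, 109, 106, 103, 103, 93, 94] [86, 90, 98, 94, 105, 104, 103, 105, 119, 236, 235, 236, 235, 235, 235, 237, 235, 236, 236, 247, 104, 103]
230 [240, 240, 239, 253, 86, 15, 64, 64, 67, 67, 100, 104, 96, 96, 93] [92, 82, 85, 87, 97, 99, 102, 205, 170, 235, 236, 236, 237, 236, 234, 236, 237, 236, 236, 105, 103, 92]
```

Request:
carry_out:
  rows:
    - [[0,-0.0005,0.025],[0,0,0],0.4]
    - [[0,-0.0005,0.04],[0,0,0],0.4]
    - [[0,-0.0005,0.046],[0,0,0],0.4]
    - [[0,-0.0005,0.049],[0,0,0],0.4]
    - [[0,-0.0005,0.049],[0,0,0],0.4]

```text
time_s: 31.75
tcp_pos: [0.5091, -0.2828, 0.0105]
tcp_rot: [0.0, 0.945, 0.328, -0.002]
wrist_force: [-0.3, 0.5, -2.3]
width: 0.0479
grasp_force: 63.6
```

Request:
carry_out:
  rows:
    - [[0,0,0.001],[0,0,0],0.4]
    - [[0,0,0.002],[0,0,0],0.4]
    - [[0,0,0.002],[0,0,0],0.4]

```text
time_s: 32.12
tcp_pos: [0.5087, -0.2825, 0.008]
tcp_rot: [-0.0, 0.945, 0.328, -0.002]
wrist_force: [-0.1, -0.4, -2.5]
width: 0.0485
grasp_force: 63.6
```

Request:
carry_out:
  rows:
    - [[0,0,0.001],[0,0,0],0.4]
    - [[0,0,0.002],[0,0,0],0.4]
    - [[0,0,0.002],[0,0,0],0.4]

```text
time_s: 32.5
tcp_pos: [0.5088, -0.2827, 0.0067]
tcp_rot: [-0.0, 0.945, 0.328, -0.002]
wrist_force: [-4.4, 2.7, 4.7]
width: 0.0478
grasp_force: 64.5
```

Contact with the tray floor; release and rise.

Request:
carry_out:
  rows:
    - [[0,0,0],[0,0,0],0.55]
    - [[0,0,0],[0,0,0],0.7]
    - [[0,0,0],[0,0,0],0.7]
    - [[0,0,-0.01],[0,0,0],0.7]
    - [[0,0,-0.06],[0,0,0],0.7]
    - [[0,0,-0.12],[0,0,0],0.7]
    - [[0.08,0,-0.18],[0,0,0],1]
    - [[0.1,0,-0.25],[0,0,0],1]
    - [[0.1,0,-0.29],[0,0,0],1]
    - [[0.1,0,-0.29],[0,0,0],1]
    - [[0.1,0,-0.29],[0,0,0],1]

```text
time_s: 33.88
tcp_pos: [0.5887, -0.2204, 0.2972]
tcp_rot: [0.001, 0.945, 0.328, -0.001]
wrist_force: [-0.3, -1.1, -0.6]
width: 0.0853
grasp_force: 0.0
```

Run:
```python
from h import *
im,T=shot('wrist','w16.png'); sd,_=shot('side','d16.png'); s0=tool()[1]; print(T[:3].round(3),s0['time_s'],s0['wrist_force'])
C=cam('wrist',T); Cs=cam('side'); ti=np.linalg.inv(T)
d=np.array([np.cos(np.radians(38.3)),np.sin(np.radians(38.3))])
for I,c,n in((im,C,'wrist'),(sd,Cs,'side')):
    hsv=cv2.cvtColor(I,cv2.COLOR_RGB2HSV); h,s,v=[hsv[...,i].astype(int) for i in range(3)]
    m=((h>14)&(h<28)&(s>110)&(v>110)).astype(np.uint8); N,l,st,ce=cv2.connectedComponentsWithStats(m)
    for i in range(1,N):
        P=onz(c,ce[i],.0245)
        if st[i,4]>8 and .5<P[0]<.75 and -.36<P[1]<-.15: print(n,'brass',ce[i].round(1),st[i,4],P.round(4),'proud',onz(c,ce[i],.0295).round(4))
    w=((h<14)&(s>100)&(v<170)).astype(np.uint8); w=cv2.morphologyEx(w,cv2.MORPH_CLOSE,np.ones((7,7)))
    g=((v>140)&(s<70)).astype(np.uint8)
    for k,nm in((w,'walnut'),(g,'white')):
        for cc in sorted(cv2.findContours(k,cv2.RETR_EXTERNAL,cv2.CHAIN_APPROX_NONE)[0],key=cv2.contourArea)[::-1][:5]:
            p=np.array([onz(c,q[0],.022)[:2] for q in cc],np.float32)*1000; r=cv2.minAreaRect(p)
            if 140<max(r[1])<185 and 40<min(r[1])<60: print(n,nm,np.round(r[0],1),np.round(r[1]),round(r[2],1))
```

```text
[[ 0.785  0.62  -0.001  0.589]
 [ 0.62  -0.785 -0.003 -0.22 ]
 [-0.002  0.001 -1.     0.297]] 33.975 [ 0.15438628 -0.38137395 -0.27943178]
wrist brass [254.8 148.5] 101 [ 0.5978 -0.2121  0.0245] proud [ 0.5984 -0.2117  0.0295]
wrist brass [341.4 147.3] 80 [ 0.6662 -0.2963  0.0245] proud [ 0.6659 -0.2949  0.0295]
wrist walnut [ 544.  -255.4] [169.  50.] 38.8
wrist white [ 615.7 -335.5] [158.  52.] 38.1
side brass [244.3 266.6] 32 [ 0.5976 -0.2116  0.0245] proud [ 0.598  -0.2144  0.0295]
side brass [267. 298.] 9 [ 0.6663 -0.2974  0.0245] proud [ 0.6664 -0.2999  0.0295]
side walnut [ 549.6 -252. ] [160.  52.] 38.6
```

Run:
```python
from h import *
Cs=cam('side')
for f in('d0','d16'):
    I=cv2.imread(f'pics/{f}.png'); hsv=cv2.cvtColor(I,cv2.COLOR_BGR2HSV); h,s,v=[hsv[...,i].astype(int) for i in range(3)]
    m=((h>14)&(h<28)&(s>110)&(v>110)).astype(np.uint8); N,l,st,ce=cv2.connectedComponentsWithStats(m)
    for i in range(1,N):
        P=onz(Cs,ce[i],.0245)
        if st[i,4]>8 and .5<P[0]<.75 and -.36<P[1]<-.15: print(f,ce[i].round(2),st[i].tolist(),P.round(4),onz(Cs,ce[i],.0295).round(4))
def tri(c1,u1,c2,u2):
    o1,d1=ray(c1,u1);o2,d2=ray(c2,u2); A=np.c_[d1,-d2]; t=np.linalg.lstsq(A,o2-o1,rcond=None)[0]
    return (o1+t[0]*d1).round(4),(o2+t[1]*d2).round(4)
def br(f,c,ok):
    I=cv2.imread(f'pics/{f}.png'); hsv=cv2.cvtColor(I,cv2.COLOR_BGR2HSV); h,s,v=[hsv[...,i].astype(int) for i in range(3)]
    m=((h>14)&(h<28)&(s>110)&(v>110)).astype(np.uint8); N,l,st,ce=cv2.connectedComponentsWithStats(m)
    return min([ce[i] for i in range(1,N) if st[i,4]>5],key=lambda q:np.hypot(*(onz(c,q,.026)[:2]-ok)))
for ws,ds,ok in(('w1','d0',(.592,-.214)),('w16','d16',(.598,-.212)),('w1','d0',(.666,-.296)),('w16','d16',(.666,-.296))):
    c=cam('wrist',np.load(f'pics/{ws}.png.npy')); print(ws,tri(c,br(ws,c,ok),Cs,br(ds,Cs,ok)))
```

```text
d0 [241.9  265.97] [239, 264, 7, 5, 30] [ 0.5909 -0.2105  0.0245] [ 0.5914 -0.2134  0.0295]
d0 [267.  297.8] [266, 296, 3, 4, 10] [ 0.6663 -0.2968  0.0245] [ 0.6664 -0.2993  0.0295]
d16 [244.34 266.56] [241, 264, 7, 6, 32] [ 0.5976 -0.2116  0.0245] [ 0.598  -0.2144  0.0295]
d16 [267. 298.] [266, 297, 3, 3, 9] [ 0.6663 -0.2974  0.0245] [ 0.6664 -0.2999  0.0295]
w1 (array([ 0.5921, -0.214 ,  0.0304]), array([ 0.5915, -0.2139,  0.0305]))
w16 (array([ 0.5979, -0.212 ,  0.0253]), array([ 0.5977, -0.212 ,  0.0253]))
w1 (array([ 0.6662, -0.2967,  0.0242]), array([ 0.6663, -0.2967,  0.0242]))
w16 (array([ 0.6663, -0.2967,  0.0231]), array([ 0.6663, -0.2967,  0.0231]))
```

```bash
python3 -c "
from h import *
print(job.hand_in())"
```

```text
the job is handed in; nothing more can be done
None
```

The job is handed in at about 34 s of the 72 s limit. Two-view measurements put the rivet about 5 mm lower than at the start (home). The walnut deck lies in its free tray place, within about 2 mm of the intended spot. The mallet was last seen standing on its face on the desk, after I let go of it.

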